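# Add the last pail to the nested stack

### The arm

A 6-joint arm with a two-finger parallel gripper is mounted at the origin on the work surface. World frame = base frame: x ahead of the robot, y to its left, z up, the work surface at z = 0. Lengths are in m, angles in degrees, forces in N, time in s.
With the tool pointing down it reaches from about 0.3 to 0.95 m from the base axis. Payload 3.1 kg.
Tool frame: the origin (TCP) lies between the finger pads; the fingertips stand 8 mm ahead of it and the grasp point (between the pads) lies 11 mm behind it; z points along the fingers, y is the line along which they close (so a half turn about z gives the same grasp; the last joint's range is limited). The gripper opens to 85 mm and grips with 20 to 120 N. Pads are 22 mm wide; open, the fingers measure 114 mm over their backs; the gripper's body (76 mm by 85 mm) begins 54 mm behind the grasp point. The pads swing forward as they close: fully open they stand 13 mm farther back than shut.
Start: joints at [67.282, 17.653, 93.61, -0, 68.738, -3.994], TCP at [0.201, 0.592, 0.239] pointing down, gripper open.
Joint ranges: [-175.34, 175.34], [-45.06, 112.39], [2.9, 150.54], [-68.45, 248.45], [3.09, 151.38], [-168.51, 168.51]. Speed limits (degrees/s): [159.86, 159.86, 180, 180, 180, 180].

### API

Orientations are given as a 3x3 rotation matrix whose columns are the frame's x, y, z axes.
In Python, from station import telemetry, optics, env gives the robot as it stands.
- The arm moves only by the tool send_rows, never from a script. Its argument "commands" is text: rows parted by semicolons, each of 4 numbers parted by spaces: the shift along the tool's x, y, z in cm, then the turn about the tool's z in degrees. In form: x y z spin; .... A call has exactly 5 rows; each row shifts and turns the commanded pose from where the row before left it, along the tool's axes as they then stand; what a row does not reach is not made up. A row lasts 1/12 s, in which the tool goes at most 41.7 mm and 7.16 degrees, less where a joint would pass 70% of its speed; a pose out of reach is approached as far as the arm can. A call is refused whole if a number of a shift passes 4.17 or a number of a turn 7.16, either way. A call with a gripper value outside its range is refused whole. "fingers" is the closure, from 0 (fully open) to 1 (shut), set as the call begins (left out, the last holds). The fingers move at their own pace and stop on an object; the grip force is fixed at half the most. Time passes only in rows, so rows that do not move let the fingers close, or fill a call up. It gives the time, the measured TCP pose, the force, the opening and the grip force at its end, in the units of the state.
- telemetry.get_state(): the state, without advancing time (a new reading comes with each control period).
- optics.camera(name): name is "scene" or "top"; returns a dict with "img" (384x512x3 uint8, blue, green, red), "mtx" (3x3 intrinsics, pixels), "extrinsics" (4x4, takes a point from world to camera coordinates). Camera axes: x right, y down, z forward; pixel columns grow to the right and rows downward; lengths in m; the calibration is good to about 2 mm. A picture is of the moment at which its call begins. There is no depth.
- env.sign_off(): hands the job in; it is judged then, once.
Trained networks look in a picture, given as the dict that the camera call returned (one of the last four; its "shot" number tells which), for a name from the list of things; names that differ only in an ending like _2 or _b are one class to them, and where a whole thing is asked for, a point or a joint stands for the part that bears it (a point fixed in the world has none). Each returns a list of dicts, best first, with "conf" (0 to 1); they miss things now and then, are a little off and sometimes report something else, mostly with a low value. They report only what shows in the picture. A call takes as long as a camera call. They do not tell look-alikes from the thing itself.
- optics.search_frame(query, picture): "bbox" ([left, top, right, bottom] in pixels, round what is visible of it).
- optics.tip_of(query, picture): "xy" ([column, row] in pixels: a listed point, or the origin of a listed thing).
The state is a dict: "time": time; "joint_positions": joint angles; "joint_vel": joint speeds; "effort": joint torques, N m; "tcp_pos": TCP position; "orientation": TCP orientation; "wrist_force": force on the tool from outside, world axes, zero at the start; "torque": the same for the moment, N m; "grip_width": finger opening in m; "gripper_force": force on a finger pad.
Only numpy, scipy, OpenCV 4.12 (cv2) and the standard library are available. Lean on these libraries where they do the work, as an engineer would, in place of code of your own. Each camera call takes 0.05 s, during which the arm holds its last target. There are 200 camera calls.

### The job

Lift the small cast wheel off the stack of upturned steel pails and lay it flat in the wooden tray. Then lower the loose tapered pail, mouth down, gently over the stack and press it lightly down against the rubber ring, only until its rim stands the same step above the rim below (40 mm) as between the two pails already nested; driven deeper, it jams. Let go, leave the stack standing where it is, and do not disturb the tin, tools and other things around.

Things in the scene. Friction and masses are not known exactly. Their poses are not given: they have to be found in the camera images.
- pail_mid (a point): Loose pail, mouth down: bare tapered steel, 125 mm tall, 0.25 kg. Point: on its axis, half-way up (62.5 mm over the rim's underside); z up. Rim 90 mm diameter, 5 mm high; cone 84 mm wide at the mouth, 65 at 94 mm up, wall 2.5, hollow inside; then a straight closed foot 52 mm wide, 94 to 125 mm up: grip it there from above. Nearer or farther than the tin on the same side.
- stack_rim (a point): Stack: two pails just like the loose one, nested mouth down, free-standing, 165 mm tall, 1.2 kg. Point: on the axis at the underside of the UPPER pail's rim, 40 mm over the table and over the lower rim's underside (the proper step); z up; foot top 125 mm above it. Round its cone is a black rubber ring. The added pail's rim belongs 40 mm above this point, its foot top 165 mm above.
- ring (a joint): How far (m) the rubber ring, 88 mm wide, 8 mm high, has slid down the upper pail's cone. At 0 its top is 50 mm above stack_rim; it starts at 0 to 0.0025. The added pail's rim lands on it; the pail's weight does not move it; a push of about 5 to 9 N does, growing slowly with depth; it stays where left. At 0.010 the step is right (40 mm). Hard stop at 0.020, far too deep.
- wheel_mid (a point): Dark cast-iron spoked wheel, 120 mm in diameter, 0.45 kg, at the start lying flat on top of the stack, up to 4 mm off its axis, any yaw. Point: on its axis, 25 mm above its flat underside; z up. Rim 13 mm and spokes 9 mm thick; a hub post 25 mm wide rises to 50 mm above the underside (straight from 20 mm up): grip it from above.
- tray_in (a point): Shallow open wooden tray fixed on the table, 220 mm (its x) by 200 mm (its y) outside, 35 mm high, walls and floor 8 mm thick. Point: centre of its inner floor, 8 mm above the table; x and y along its sides. Empty at the start.
- tin: Bystander: a closed straight-sided steel tin, 66 mm in diameter, 112 mm tall, without taper or foot; not a pail. Origin: on its underside, at its middle. Leave it alone.
- hammer: Bystander: a hammer 220 mm long lying on the table. Origin: on its underside, at its middle. Leave it alone.
- chisel: Bystander: a steel cold chisel, 150 mm long and 16 mm thick, lying on the table. Origin: on its underside, at its middle. Leave it alone.
- wire_brush: Bystander: a wooden wire brush, 200 mm long, lying on the table. Origin: on its underside, at its middle. Leave it alone.
- spray_can: Bystander: an upright grey can, 64 mm in diameter, 170 mm tall. Origin: on its underside, at its middle. Leave it alone.
- ear_defenders: Bystander: yellow ear defenders lying on the table, about 170 by 140 mm. Origin: on its underside, at its middle. Leave it alone.
Mind the look-alikes: they are no part of the job. Leave any green or turquoise look-alike of the part that bears pail_mid alone.

How it is judged (in metres and radians):
On the way, in this order (a step that is already met when the one before it is completed fails the run):
1. the wheel lies flat in the tray (x of wheel_mid in the frame of tray_in between -0.045 and 0.045 m and y of wheel_mid in the frame of tray_in between -0.035 and 0.035 m and z of wheel_mid in the frame of tray_in below 0.032 m and angle between wheel_mid's own z axis and vertical below 0.12 rad), for 0.2 s.
2. the pail sits over the stack at the proper step (horizontal distance between pail_mid and stack_rim below 0.012 m and z of pail_mid in the frame of stack_rim between 0.0975 and 0.1075 m and angle between the z axis of pail_mid and the z axis of stack_rim, either way round below 0.07 rad), for 0.2 s.
At the end, for the whole second after the job is handed in: Wheel flat in the tray, centre within 45 mm (x) and 35 mm (y) of the tray's. Pail nested on the stack's axis within 12 mm, parallel within 0.07 rad, its rim 35 to 45 mm above the rim below. Stack upright, within 30 mm of its start. All at rest (all of step 1 and all of step 2 and angle between stack_rim's own z axis and vertical below 0.05 rad and distance of stack_rim from where it was at the start of the episode below 0.03 m and linear speed of each of pail, wheel below 0.02 m/s); the robot touches nothing.
It fails at once if the pail is driven too deep and jams (rim less than 33 mm above the rim below) (horizontal distance between pail_mid and stack_rim below 0.03 m and z of pail_mid in the frame of stack_rim between 0.0225 and 0.0955 m).
It fails at once if the pail is dropped or slammed down the stack (faster than 0.4 m/s while over it) (horizontal distance between pail_mid and stack_rim below 0.03 m and z of pail_mid in the frame of stack_rim between 0.0825 and 0.1725 m and linear speed of pail above 0.4 m/s).
It fails at once if a bystander (tin, hammer, chisel, wire brush, spray can or ear defenders) is moved more than 30 mm (distance of any of tin, hammer, chisel, wire_brush, spray_can, ear_defenders from where it was at the start of the episode above 0.03 m).
It also fails if it takes over 56 s, if anything falls off the work surface, if the arm or the gripper's body presses on something with over 40 N, if the wrist force passes 120 N, or if a joint passes its speed limit or range.

## Working session

There is one attempt and no reset: what is moved stays moved. The work goes in short steps, Python scripts to look and compute and a tool call to move; the robot and the scene stay as the last step left them, time stands still between calls to the robot, and variables do not carry over. Pictures are saved under pics/ and viewed, at most 10 in all, crops included, and the job is handed in when it is done.

Besides the shell and the picture viewer there is one more tool, called in YAML: its name, and indented under it one key for each argument. send_rows: Moves the arm, as the interface text tells. Its arguments: {"type":"object","properties":{"commands":{"type":"string"},"fingers":{"type":"number"}},"required":["commands"]}

```bash
mkdir -p pics; cat > h.py <<'E'
from station import telemetry, optics, env
import numpy as np, cv2
def proj(c,P):
    P=np.asarray(P,float); q=c["extrinsics"][:3,:3]@P+c["extrinsics"][:3,3]; u=c["mtx"]@q; return u[:2]/u[2]
def ray(c,xy):
    R=c["extrinsics"][:3,:3];t=c["extrinsics"][:3,3]
    d=R.T@np.linalg.inv(c["mtx"])@np.array([xy[0],xy[1],1.]); return -R.T@t,d/np.linalg.norm(d)
def atz(c,xy,z):
    o,d=ray(c,xy); return o+d*(z-o[2])/d[2]
def tri(obs):
    A=np.zeros((3,3));b=np.zeros(3);rs=[ray(c,xy) for c,xy in obs]
    for o,d in rs:
        M=np.eye(3)-np.outer(d,d);A+=M;b+=M@o
    p=np.linalg.solve(A,b); return p,[round(float(np.linalg.norm((np.eye(3)-np.outer(d,d))@(p-o)))*1000,1) for o,d in rs]
E
python3 - <<'E'
from h import *
np.set_printoptions(precision=4,suppress=True)
s=telemetry.get_state();print(s["tcp_pos"],s["orientation"],s["time"])
cs={n:optics.camera(n) for n in("scene","top")}
for n,c in cs.items():
    cv2.imwrite(f"pics/{n}0.png",c["img"])
    print(n,c["mtx"].tolist(),ray(c,(256,192)))
    for q in ["pail_mid","stack_rim","wheel_mid","tray_in","tin"]:
        print(q,[(np.round(d["xy"],1).tolist(),round(d["conf"],2)) for d in optics.tip_of(q,c)[:4]],[(np.round(d["bbox"]).tolist(),round(d["conf"],2)) for d in optics.search_frame(q,c)[:4]] if q!="tray_in" else "")
print(telemetry.get_state()["time"])
E
```

```text
[0.2003 0.5912 0.238 ] [[-0.9471  0.321  -0.0009]
 [ 0.321   0.9471 -0.0021]
 [ 0.0001 -0.0023 -1.    ]] 0.0
scene [[421.851487546195, 0.0, 257.4788604002894], [0.0, 421.851487546195, 191.42964942138826], [0.0, 0.0, 1.0]] (array([0.9708, 0.6179, 1.3812]), array([-0.3079, -0.4431, -0.842 ]))
pail_mid [([277.8, 151.7], 0.82), ([267.8, 128.6], 0.79), ([236.6, 151.3], 0.78), ([216.1, 126.8], 0.69)] [([226.0, 135.0, 248.0, 169.0], 0.97), ([256.0, 118.0, 278.0, 148.0], 0.74), ([208.0, 111.0, 231.0, 145.0], 0.69), ([272.0, 138.0, 290.0, 172.0], 0.61)]
stack_rim [([243.9, 222.8], 0.6)] [([234.0, 206.0, 257.0, 236.0], 0.55)]
wheel_mid [([239.4, 201.1], 0.84), ([253.5, 186.8], 0.27), ([236.4, 152.1], 0.25)] [([224.0, 188.0, 262.0, 223.0], 0.61)]
tray_in [([328.0, 280.3], 0.63)] 
tin [([209.7, 192.5], 0.55), ([214.0, 252.2], 0.36)] [([199.0, 172.0, 221.0, 203.0], 0.58)]
top [[496.2695543813122, 0.0, 261.8513564753558], [0.0, 496.2695543813122, 197.89997521088], [0.0, 0.0, 1.0]] (array([ 0.2677, -0.058 ,  1.4371]), array([ 0.1995,  0.0206, -0.9797]))
pail_mid [([352.1, 289.0], 0.86), ([397.3, 232.2], 0.85), ([346.4, 234.1], 0.73), ([306.7, 280.6], 0.66)] [([286.0, 266.0, 320.0, 295.0], 0.74), ([379.0, 220.0, 414.0, 251.0], 0.67), ([329.0, 223.0, 358.0, 254.0], 0.65), ([81.0, 175.0, 174.0, 268.0], 0.59)]
stack_rim [([251.8, 183.0], 0.65)] [([238.0, 166.0, 264.0, 197.0], 0.85)]
wheel_mid [([249.4, 169.2], 0.58)] [([227.0, 150.0, 274.0, 192.0], 0.57)]
tray_in [([130.0, 221.0], 0.67)] 
tin [([311.8, 169.6], 0.89)] [([154.0, 103.0, 185.0, 145.0], 0.66), ([299.0, 152.0, 325.0, 186.0], 0.6)]
1.0
```

```bash
python3 -c "
import cv2,numpy as np
a=cv2.imread('pics/scene0.png');b=cv2.imread('pics/top0.png');cv2.imwrite('pics/s0b.png',cv2.resize(a,(800,600)));cv2.imwrite('pics/t0b.png',cv2.resize(b,(800,600)))"
```

```text
(no output)
```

View pics/s0b.png

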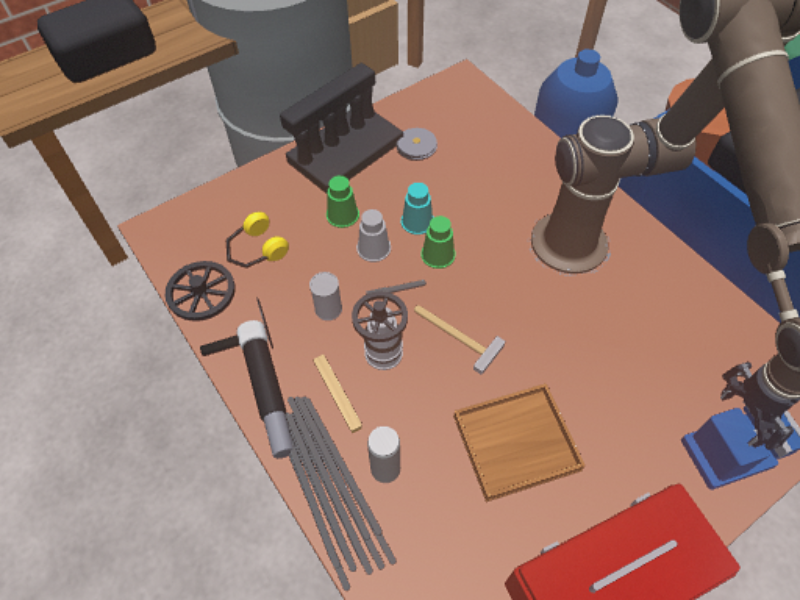

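View pics/t0b.png

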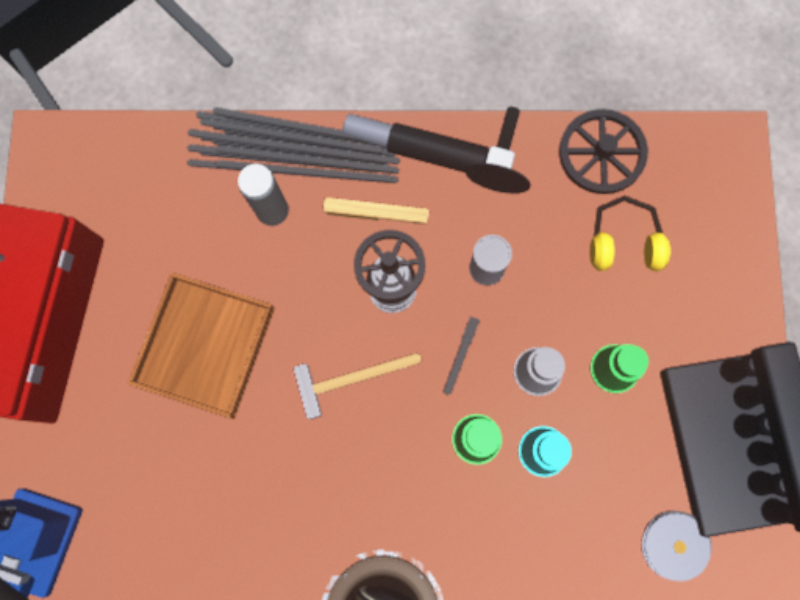

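The gray pail is at scene (239,150) and top (346,236). These could be mistaken for it (scene pixels at 512 wide):
- green pails: (217,128) and (280,155)
- turquoise pail: (267,133)
- plain tin: (208,190)

The stack with the small wheel is at (243,210). The big wheel at (128,186) is a decoy.

```bash
python3 - <<'E'
from h import *
np.set_printoptions(precision=4,suppress=True)
sc=optics.camera("scene");tp=optics.camera("top")
def near(q,c,xy):
    L=[d for d in optics.tip_of(q,c) if np.hypot(*(np.array(d["xy"])-xy))<14]; return L[0]["xy"] if L else None
for q,a,b in [("pail_mid",(237,151),(346,234)),("stack_rim",(244,222),(251,183)),("wheel_mid",(240,201),(249,169)),("tray_in",(328,280),(130,221)),("tin",(209,192),(312,170)),("spray_can",(246,300),(173,135)),("hammer",(294,213),(228,239)),("chisel",(254,185),(296,228))]:
    x,y=near(q,sc,a),near(q,tp,b)
    print(q,x,y,tri([(sc,x),(tp,y)]) if x is not None and y is not None else "")
# tray corners (top, outer rim) in 512 px
for p in [(173,274),(273,306),(235,416),(132,382)]: print(atz(tp,np.array(p)*.64,.035))
c=np.concatenate([cv2.resize(sc["img"][110:180,195:295],(400,280),interpolation=2),cv2.resize(tp["img"][200:304,280:428],(400,280),interpolation=2)],1)
d=np.concatenate([cv2.resize(sc["img"][170:240,195:295],(400,280),interpolation=2),cv2.resize(tp["img"][140:210,200:300],(400,280),interpolation=2)],1)
cv2.imwrite("pics/c1.png",np.concatenate([c,d]))
E
```

```text
pail_mid [239.2, 149.4] [350.4, 233.6] (array([ 0.4274, -0.2893,  0.0545]), [5.9, 5.9])
stack_rim [243.8, 224.1] [249.8, 181.2] (array([ 0.589 , -0.0102,  0.0193]), [0.5, 0.5])
wheel_mid [240.9, 198.9] [251.5, 167.5] (array([ 0.5888, -0.0198,  0.1818]), [0.4, 0.4])
tray_in [330.7, 281.4] [129.2, 220.8] (array([0.4712, 0.3389, 0.0139]), [0.3, 0.3])
tin [213.6, 194.7] [311.8, 169.3] (array([ 0.618 , -0.1857,  0.0248]), [7.7, 7.7])
spray_can [245.6, 300.1] [175.3, 135.3] (array([ 0.7386,  0.2191, -0.0104]), [0.8, 0.8])
hammer [289.6, 211.5] [231.3, 243.8] (array([0.4099, 0.0395, 0.0011]), [4.4, 4.4])
chisel [250.8, 184.9] [293.9, 229.3] (array([ 0.4562, -0.1448, -0.0052]), [7.8, 7.8])
[0.6012 0.3945 0.035 ]
[0.5412 0.2057 0.035 ]
[0.3395 0.2664 0.035 ]
[0.3998 0.4565 0.035 ]
```

View pics/c1.png

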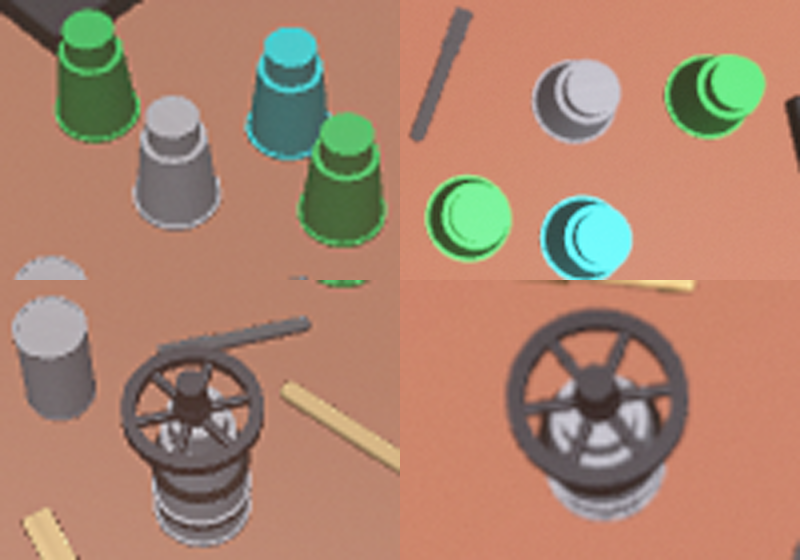

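The gray pail with a foot is at scene (238,145) and top (348,235), so the choice is confirmed. I'll refine the positions by fitting model silhouettes in both views.

```bash
cat >> h.py <<'E'
from scipy.optimize import minimize
PAIL=[[(0,45),(5,45)],[(5,42),(94,32.5)],[(94,26),(125,26)]]
def off(parts,dz): return [[(z+dz,r) for z,r in p] for p in parts]
STACK=off(PAIL,0)+off(PAIL,40)+[[(82,44),(90,44)]]
WHEEL=[[(0,60),(13,60)],[(13,12.5),(50,12.5)]]
def sil(c,parts,x,y,zb,tilt=0):
    S=4;m=np.zeros((384*S,512*S),np.uint8);a=np.linspace(0,2*np.pi,48)
    for p in parts:
        P=[proj(c,(x+r*.001*np.cos(t),y+r*.001*np.sin(t),zb+z*.001)) for z,r in p for t in a]
        cv2.fillConvexPoly(m,cv2.convexHull(((np.array(P)+.5)*S).astype(np.int32)),255)
    return cv2.resize(m,(512,384),interpolation=cv2.INTER_AREA)/255.
def mask(c,roi):
    h=cv2.cvtColor(c["img"],cv2.COLOR_BGR2HSV);x0,y0,x1,y1=roi;m=np.zeros((384,512))
    m[y0:y1,x0:x1]=((h[...,1]<80))[y0:y1,x0:x1]; return m
def fit(obs,parts,p0,zfree=False):
    # obs: list of (cam, roi)
    M=[(c,mask(c,r),r) for c,r in obs]
    def f(p):
        e=0
        for c,m,r in M:
            s=sil(c,parts,p[0]/100,p[1]/100,p[2]/100 if zfree else p0[2]);x0,y0,x1,y1=r
            e+=np.abs(s-m)[y0:y1,x0:x1].sum()
        return e
    q=np.array(p0)*100; q=q if zfree else q[:2]
    sx=np.vstack([q]+[q+d for d in np.eye(len(q))*1.0])
    o=minimize(f,q,method="Nelder-Mead",options=dict(initial_simplex=sx,xatol=.01,fatol=.3)); return o.x/100,o.fun,[m.sum() for _,m,_ in M]
E
python3 - <<'E'
from h import *
np.set_printoptions(precision=4,suppress=True)
sc=optics.camera("scene");tp=optics.camera("top")
print("pail top by eye",tri([(sc,(238,138)),(tp,(350.3,232.6))]),"hub",tri([(sc,(242.5,195)),(tp,(249.25,165))]))
R=[(sc,(224,128,252,172)),(tp,(324,218,365,258))]
for z in(0,1):print(fit(R,PAIL,(.4274,-.2893,0.),z))
for r in R: print(fit([r],PAIL,(.4274,-.2893,0.)))
R=[(sc,(218,182,265,240)),(tp,(222,142,280,206))]
SW=STACK+off([[(0,60),(13,60)],[(13,12.5),(50,12.5)]],165)
for r in R: # holes of wheel matter; use lower part & wheel separately
    pass
print("wheel+stack",fit(R,SW,(.589,-.015,0)))
tr=np.array([atz(tp,np.array(p)*.64,.035)[:2] for p in [(173,274),(273,306),(235,416),(132,382)]]);print("tray",tr.mean(0))
m=mask(tp,R[1][1]);cv2.imwrite("pics/m.png",np.hstack([cv2.resize(mask(sc,R[0][1])[182:240,218:265],(376,464),interpolation=0),cv2.resize(m[142:200,222:269],(376,464),interpolation=0)])*255)
E
```

```text
pail top by eye (array([ 0.4263, -0.2818,  0.1285]), [1.3, 1.3]) hub (array([ 0.5866, -0.014 ,  0.2122]), [0.9, 0.9])
(array([ 0.4272, -0.2844]), np.float64(59.53333333333333), [np.float64(574.0), np.float64(849.0)])
(array([ 0.4274, -0.2847, -0.0017]), np.float64(56.73725490196078), [np.float64(574.0), np.float64(849.0)])
(array([ 0.4284, -0.2846]), np.float64(23.43529411764706), [np.float64(574.0)])
(array([ 0.427 , -0.2837]), np.float64(28.521568627450982), [np.float64(849.0)])
wheel+stack (array([ 0.5846, -0.0132]), np.float64(927.4), [np.float64(1137.0), np.float64(1414.0)])
tray [0.4704 0.3308][ WARN:0@2.374] global loadsave.cpp:1063 imwrite_ Unsupported depth image for selected encoder is fallbacked to CV_8U.
```

send_rows:
  commands: "-2.8 -2.25 -0.1 0;-2.8 -2.25 -0.1 0;-2.8 -2.25 -0.1 0;-2.8 -2.25 -0.1 0;-2.8 -2.25 -0.1 0"
  fingers: 0

```text
time: 2.42
tcp_pos: [0.2977, 0.4391, 0.2444]
orientation: [[-0.947, 0.32, 0.0], [0.32, 0.947, 0.0], [-0.0, 0.0, -1.0]]
wrist_force: [0.2, 0.2, 0.2]
grip_width: 0.0855
gripper_force: 0.0
```

send_rows:
  commands: "-2.8 -2.25 -0.1 0;-2.8 -2.25 -0.1 0;-2.8 -2.25 -0.1 0;-2.8 -2.25 -0.1 0;-2.8 -2.25 -0.1 0"

```text
time: 2.83
tcp_pos: [0.3943, 0.2875, 0.2497]
orientation: [[-0.947, 0.321, 0.001], [0.321, 0.947, 0.0], [-0.001, 0.001, -1.0]]
wrist_force: [1.1, 0.6, 0.4]
grip_width: 0.0853
gripper_force: 0.0
```

send_rows:
  commands: "-2.8 -2.25 -0.1 0;-2.8 -2.25 -0.1 0;-2.8 -2.25 -0.1 0;-2.8 -2.25 -0.1 0;-2.8 -2.25 -0.1 0"

```text
time: 3.25
tcp_pos: [0.4908, 0.1358, 0.2547]
orientation: [[-0.947, 0.321, 0.001], [0.321, 0.947, 0.0], [-0.001, 0.0, -1.0]]
wrist_force: [0.7, -0.3, -0.0]
grip_width: 0.0853
gripper_force: 0.0
```

send_rows:
  commands: "-2.8 -2.25 -0.1 0;-2.8 -2.25 -0.1 0;-2.8 -2.25 -0.1 0;-2.8 -2.25 -0.1 0;0 0 0 0"

```text
time: 3.67
tcp_pos: [0.5708, 0.0108, 0.259]
orientation: [[-0.946, 0.325, 0.004], [0.325, 0.946, -0.003], [-0.005, -0.002, -1.0]]
wrist_force: [-0.0, 0.5, 0.2]
grip_width: 0.0858
gripper_force: 0.0
```

send_rows:
  commands: "-1.11 -0.9 0.5 0;-1.11 -0.9 0.5 0;0 0 0.5 0;0 0 0 0;0 0 0 0"

```text
time: 4.08
tcp_pos: [0.5815, -0.0071, 0.2421]
orientation: [[-0.947, 0.32, -0.003], [0.32, 0.947, 0.001], [0.003, -0.0, -1.0]]
wrist_force: [0.9, 0.4, -0.0]
grip_width: 0.0854
gripper_force: 0.0
```

```bash
python3 - <<'E'
from h import *
np.set_printoptions(precision=4,suppress=True)
sc=optics.camera("scene");tp=optics.camera("top")
print(telemetry.get_state()["tcp_pos"],telemetry.get_state()["time"])
cv2.imwrite("pics/g1.png",np.hstack([cv2.resize(sc["img"][150:240,200:300],(400,360),interpolation=2),cv2.resize(tp["img"][120:210,200:300],(400,360),interpolation=2)]))
E
```

```text
[ 0.5821 -0.007   0.2431] 4.1833
```

View pics/g1.png

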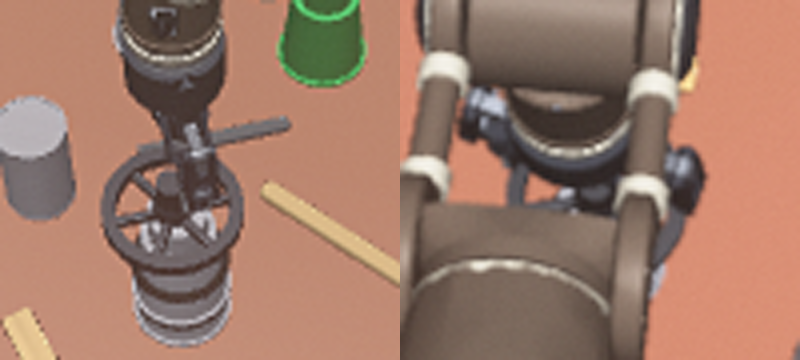

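The scene crop shows the fingers just above the hub, which sits at crop (168,185). The tool still needs about 7 mm toward −y, so I'll centre it and descend.

send_rows:
  commands: "-0.3 -0.25 0 0;-0.3 -0.25 0 0;0 0 1.6 0;0 0 1.6 0;0 0 1.5 0"

```text
time: 4.6
tcp_pos: [0.5872, -0.0147, 0.1964]
orientation: [[-0.947, 0.321, 0.002], [0.321, 0.947, -0.0], [-0.002, 0.0, -1.0]]
wrist_force: [-0.7, 0.1, 0.4]
grip_width: 0.085
gripper_force: 0.0
```

send_rows:
  commands: "0 0 0 0;0 0 0 0;0 0 0 0;0 0 0 0;0 0 0 0"

```text
time: 5.02
tcp_pos: [0.5876, -0.0147, 0.1977]
orientation: [[-0.947, 0.321, 0.003], [0.321, 0.947, -0.0], [-0.002, 0.001, -1.0]]
wrist_force: [0.5, 0.1, 0.7]
grip_width: 0.0857
gripper_force: 0.0
```

send_rows:
  commands: "0 0 0 0;0 0 0 0;0 0 0 0;0 0 0 0;0 0 0 0"
  fingers: 1

```text
time: 5.43
tcp_pos: [0.587, -0.014, 0.1966]
orientation: [[-0.947, 0.322, 0.001], [0.322, 0.947, 0.001], [-0.001, 0.002, -1.0]]
wrist_force: [0.4, 4.8, 3.1]
grip_width: 0.0256
gripper_force: 2.7
```

send_rows:
  commands: "0 0 0 0;0 0 0 0;0 0 0 0;0 0 0 0;0 0 0 0"

```text
time: 5.85
tcp_pos: [0.5869, -0.0142, 0.1966]
orientation: [[-0.947, 0.321, 0.001], [0.321, 0.947, 0.001], [-0.001, 0.001, -1.0]]
wrist_force: [1.3, 2.8, 2.3]
grip_width: 0.0233
gripper_force: 59.7
```

send_rows:
  commands: "0 0 -0.4 0;0 0 -0.8 0;0 0 -1.2 0;0 0 -1.6 0;0 0 -1.5 0"

```text
time: 6.27
tcp_pos: [0.5858, -0.0151, 0.2516]
orientation: [[-0.947, 0.321, -0.002], [0.321, 0.947, -0.001], [0.002, -0.001, -1.0]]
wrist_force: [-0.3, 1.0, -4.2]
grip_width: 0.023
gripper_force: 59.1
```

send_rows:
  commands: "1.1 1.43 0 0;1.85 2.43 0 0;1.85 2.43 0 0;1.85 2.43 0 0;1.85 2.43 0 0"

```text
time: 6.68
tcp_pos: [0.5411, 0.1188, 0.2518]
orientation: [[-0.947, 0.322, -0.0], [0.322, 0.947, -0.001], [0.0, -0.001, -1.0]]
wrist_force: [-0.2, -0.3, -4.6]
grip_width: 0.0233
gripper_force: 59.3
```

send_rows:
  commands: "1.85 2.43 0 0;1.85 2.43 0 0;1.85 2.43 0 0;1.85 2.43 0 0;1.85 2.43 0 0"

```text
time: 7.1
tcp_pos: [0.4926, 0.2638, 0.2518]
orientation: [[-0.947, 0.321, 0.0], [0.321, 0.947, -0.001], [-0.0, -0.001, -1.0]]
wrist_force: [0.7, 0.2, -4.6]
grip_width: 0.0231
gripper_force: 59.3
```

send_rows:
  commands: "1.85 2.43 0 0;1.85 2.43 0 0;0.7 1 0 0;0 0 0 0;0 0 0 0"

```text
time: 7.52
tcp_pos: [0.4702, 0.3325, 0.2514]
orientation: [[-0.948, 0.319, 0.0], [0.319, 0.948, -0.002], [-0.001, -0.002, -1.0]]
wrist_force: [-0.3, 0.6, -5.2]
grip_width: 0.023
gripper_force: 59.4
```

```bash
python3 - <<'E'
from h import *
np.set_printoptions(precision=4,suppress=True)
sc=optics.camera("scene");tp=optics.camera("top")
s=telemetry.get_state();print(s["tcp_pos"],s["time"],s["grip_width"])
for n,c in(("s",sc),("t",tp)): print(n,[(q,[(d["xy"],round(d["conf"],2)) for d in optics.tip_of(q,c)[:2]]) for q in("wheel_mid","tray_in","stack_rim")])
cv2.imwrite("pics/g2.png",np.hstack([cv2.resize(sc["img"][150:330,210:400],(400,380),interpolation=2),cv2.resize(tp["img"][110:290,70:260],(400,380),interpolation=2)]))
# stack fit, ring approx
print(fit([(sc,(225,190,262,240)),(tp,(230,150,275,206))],STACK,(.587,-.014,0)),fit([(sc,(225,190,262,240))],STACK,(.587,-.014,0)),fit([(tp,(230,150,275,206))],STACK,(.587,-.014,0)))
E
```

```text
[0.4707 0.3315 0.2513] 7.6167 0.02331659475900688
s [('wheel_mid', [([341.0, 250.1], 0.57)]), ('tray_in', [([329.9, 281.1], 0.7)]), ('stack_rim', [([245.2, 220.8], 0.81)])]
t [('wheel_mid', [([107.5, 209.4], 0.87)]), ('tray_in', [([128.1, 222.2], 0.64)]), ('stack_rim', [([251.6, 180.5], 0.89)])]
(array([ 0.5821, -0.0125]), np.float64(187.74901960784314), [np.float64(777.0), np.float64(912.0)]) (array([ 0.5829, -0.0123]), np.float64(94.37254901960783), [np.float64(777.0)]) (array([ 0.5813, -0.0124]), np.float64(87.92549019607844), [np.float64(912.0)])
```

View pics/g2.png

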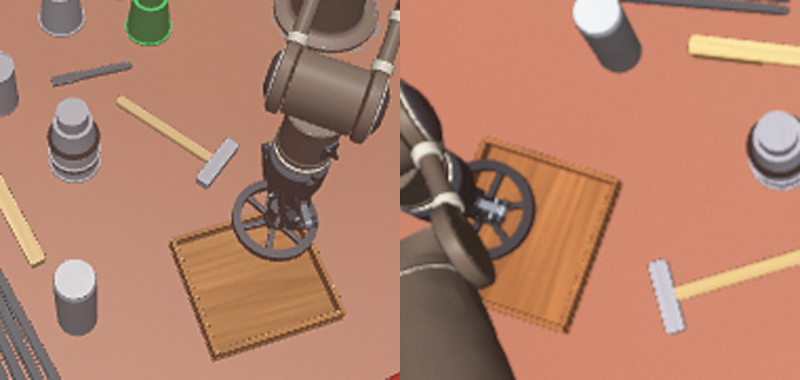

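The wheel hangs level. In the scene crop it is at (278,222) and the tray at (258,270), and the offset between them is parallax. In the top crop the stack stands at (780,150). I'll lower the wheel now.

send_rows:
  commands: "0 0 3 0;0 0 4 0;0 0 4 0;0 0 3 0;0 0 2.5 0"

```text
time: 8.33
tcp_pos: [0.4691, 0.3314, 0.0834]
orientation: [[-0.947, 0.322, -0.003], [0.322, 0.947, -0.002], [0.002, -0.003, -1.0]]
wrist_force: [0.1, 0.8, -4.3]
grip_width: 0.0232
gripper_force: 59.5
```

send_rows:
  commands: "0 0 2 0;0 0 1.3 0;0 0 0.8 0;0 0 0.3 0;0 0 0 0"

```text
time: 8.75
tcp_pos: [0.4709, 0.3328, 0.0424]
orientation: [[-0.947, 0.321, 0.0], [0.321, 0.947, 0.0], [-0.0, 0.0, -1.0]]
wrist_force: [0.1, -0.5, -4.2]
grip_width: 0.023
gripper_force: 59.5
```

send_rows:
  commands: "0 0 0.1 0;0 0 0.05 0;0 0 0 0;0 0 0 0;0 0 0 0"

```text
time: 9.17
tcp_pos: [0.4708, 0.333, 0.0415]
orientation: [[-0.947, 0.321, 0.001], [0.321, 0.947, 0.001], [-0.001, 0.001, -1.0]]
wrist_force: [-0.6, 0.3, -5.0]
grip_width: 0.0234
gripper_force: 59.5
```

send_rows:
  commands: "0 0 0.1 0;0 0 0.1 0;0 0 0 0;0 0 0 0;0 0 0 0"

```text
time: 9.58
tcp_pos: [0.4708, 0.3331, 0.0395]
orientation: [[-0.947, 0.321, 0.001], [0.321, 0.947, 0.001], [-0.0, 0.001, -1.0]]
wrist_force: [-2.0, 0.9, 2.6]
grip_width: 0.0231
gripper_force: 60.0
```

send_rows:
  commands: "0 0 0 0;0 0 0 0;0 0 0 0;0 0 0 0;0 0 0 0"
  fingers: 0

```text
time: 10.0
tcp_pos: [0.4706, 0.3327, 0.0387]
orientation: [[-0.947, 0.321, 0.0], [0.321, 0.947, 0.0], [-0.0, 0.0, -1.0]]
wrist_force: [0.2, 0.4, -1.2]
grip_width: 0.0816
gripper_force: 0.0
```

send_rows:
  commands: "0 0 0 0;0 0 -1 0;0 0 -2 0;0 0 -3.5 0;0 0 -4 0"

```text
time: 10.42
tcp_pos: [0.4685, 0.3315, 0.1431]
orientation: [[-0.947, 0.321, -0.005], [0.321, 0.947, -0.003], [0.004, -0.004, -1.0]]
wrist_force: [1.0, 0.9, 0.9]
grip_width: 0.0856
gripper_force: 0.0
```

send_rows:
  commands: "-0.92 -3.51 -0.8 0;-0.92 -3.51 -0.8 0;-0.92 -3.51 -0.8 0;-0.92 -3.51 -0.8 0;-0.92 -3.51 -0.8 0"

```text
time: 10.83
tcp_pos: [0.4573, 0.1504, 0.1851]
orientation: [[-0.947, 0.32, 0.001], [0.32, 0.947, 0.0], [-0.001, 0.001, -1.0]]
wrist_force: [0.4, -0.3, 0.1]
grip_width: 0.0855
gripper_force: 0.0
```

send_rows:
  commands: "-0.92 -3.51 -0.8 0;-0.92 -3.51 -0.8 0;-0.92 -3.51 0 0;-0.92 -3.51 0 0;-0.92 -3.51 0 0"

```text
time: 11.25
tcp_pos: [0.4447, -0.0309, 0.201]
orientation: [[-0.947, 0.321, 0.002], [0.321, 0.947, -0.0], [-0.002, 0.0, -1.0]]
wrist_force: [0.8, 0.0, -0.4]
grip_width: 0.0852
gripper_force: 0.0
```

send_rows:
  commands: "-0.92 -3.51 0 0;-0.92 -3.51 0 0;-0.92 -3.51 0 0;-0.92 -3.51 0 0;-0.92 -3.51 0 0"

```text
time: 11.67
tcp_pos: [0.4317, -0.2121, 0.2008]
orientation: [[-0.947, 0.321, 0.001], [0.321, 0.947, -0.001], [-0.001, -0.0, -1.0]]
wrist_force: [0.8, 0.5, 0.6]
grip_width: 0.0854
gripper_force: 0.0
```

send_rows:
  commands: "-0.92 -3.51 0 0;-0.92 -3.51 0 0;0 0 0 0;0 0 0 0;0 0 0 0"

```text
time: 12.08
tcp_pos: [0.4267, -0.2823, 0.2]
orientation: [[-0.947, 0.322, -0.0], [0.322, 0.947, 0.001], [0.0, 0.001, -1.0]]
wrist_force: [1.0, 0.5, 0.2]
grip_width: 0.0853
gripper_force: 0.0
```

```bash
python3 - <<'E'
from h import *
np.set_printoptions(precision=4,suppress=True)
sc=optics.camera("scene");tp=optics.camera("top")
s=telemetry.get_state();print(s["tcp_pos"],s["time"])
for z in(0,1):print(fit([(sc,(225,190,262,240)),(tp,(230,150,275,206))],STACK,(.587,-.014,0),z))
a,b=[[d["xy"] for d in optics.tip_of("wheel_mid",c) if abs(d["xy"][0]-x)<30][:1] for c,x in((sc,328),(tp,128))]
print(a,b, tri([(sc,a[0]),(tp,b[0])]) if a and b else "")
o=[]
for c,r in((sc,(195,100,385,335)),(tp,(90,130,280,270))):
    im=c["img"].copy(); o.append(cv2.resize(im[r[1]:r[3],r[0]:r[2]],(400,495 if c is sc else 295),interpolation=2))
o[1]=cv2.copyMakeBorder(o[1],0,200,0,0,0)
im=tp["img"].copy();e=np.abs(sil(tp,STACK,.5822,-.0125,0)-.5)<.45;im[e]=(0,255,0)
o[1][295:495,:200]=cv2.resize(im[145:210,222:287],(200,200),interpolation=0);o[1][295:495,200:]=cv2.resize((mask(tp,(230,150,275,206))[145:210,222:287]*255).astype(np.uint8),(200,200),interpolation=0)[...,None]
cv2.imwrite("pics/g3.png",np.hstack(o))
E
```

```text
[ 0.4269 -0.2814  0.1998] 12.1833
(array([ 0.582 , -0.0123]), np.float64(186.6156862745098), [np.float64(778.0), np.float64(910.0)])
(array([ 0.582 , -0.0124, -0.0025]), np.float64(183.55686274509804), [np.float64(778.0), np.float64(910.0)])
[] [[130.3, 221.4]]
```

View pics/g3.png

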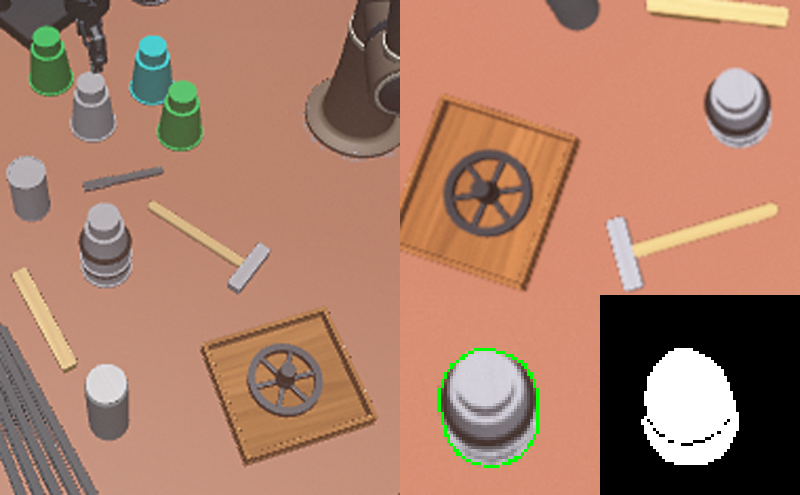

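The wheel lies flat and centred in the tray: top crop (488,192), scene crop (285,380). The stack outline fits, with the stack at top crop (738,105). Next I'll grasp the gray pail.

send_rows:
  commands: "-0.1 -0.25 1 0;0 0 2.5 0;0 0 3 0;0 0 2 0;0 0 1 0"

```text
time: 12.7
tcp_pos: [0.4251, -0.283, 0.1012]
orientation: [[-0.947, 0.32, -0.005], [0.32, 0.947, 0.004], [0.006, 0.002, -1.0]]
wrist_force: [-0.9, 0.1, -0.1]
grip_width: 0.0854
gripper_force: 0.0
```

send_rows:
  commands: "0 0 0.6 0;0 0 0 0;0 0 0 0;0 0 0 0;0 0 0 0"

```text
time: 13.12
tcp_pos: [0.4282, -0.2861, 0.1002]
orientation: [[-0.947, 0.321, 0.002], [0.321, 0.947, -0.002], [-0.003, -0.001, -1.0]]
wrist_force: [-0.2, 0.7, -0.6]
grip_width: 0.0855
gripper_force: 0.0
```

send_rows:
  commands: "0 0 0 0;0 0 0 0;0 0 0 0;0 0 0 0;0 0 0 0"
  fingers: 1

```text
time: 13.53
tcp_pos: [0.4277, -0.2854, 0.0997]
orientation: [[-0.947, 0.321, 0.001], [0.321, 0.947, -0.0], [-0.001, 0.0, -1.0]]
wrist_force: [0.7, 2.3, 6.7]
grip_width: 0.0505
gripper_force: 61.6
```

send_rows:
  commands: "0 0 0 0;0 0 0 0;0 0 0 0;0 0 0 0;0 0 0 0"

```text
time: 13.95
tcp_pos: [0.4277, -0.2854, 0.0997]
orientation: [[-0.947, 0.321, 0.001], [0.321, 0.947, -0.0], [-0.001, 0.0, -1.0]]
wrist_force: [-0.9, 2.0, 5.2]
grip_width: 0.0507
gripper_force: 61.6
```

```bash
sed -i 's/((h\[...,1\]<80))/((h[...,1]<80)|(h[...,2]<130))/' h.py; python3 - <<'E'
from h import *
np.set_printoptions(precision=4,suppress=True)
sc=optics.camera("scene");tp=optics.camera("top")
s=telemetry.get_state();print(s["tcp_pos"],s["time"],s["grip_width"],s["wrist_force"])
A=(sc,(225,190,262,240));B=(tp,(230,150,275,206))
for R in([A,B],[A],[B]):print(fit(R,STACK,(.585,-.014,0)))
# bottom of pail still on table
print(fit([(sc,(224,142,252,172))],PAIL,(.427,-.284,0)))
E
```

```text
[ 0.4277 -0.2854  0.0997] 14.05 0.050497364005876566 [-0.3979  2.2353  4.8887]
(array([ 0.5821, -0.0126]), np.float64(80.74509803921569), [np.float64(835.0), np.float64(961.0)])
(array([ 0.5832, -0.012 ]), np.float64(35.05882352941177), [np.float64(835.0)])
(array([ 0.5813, -0.0124]), np.float64(39.9921568627451), [np.float64(961.0)])
(array([ 0.4279, -0.2855]), np.float64(17.596078431372547), [np.float64(475.0)])
```

send_rows:
  commands: "0 0 -0.5 0;0 0 -1.5 0;0 0 -3 0;0 0 -3.5 0;0 0 -3.5 0"

```text
time: 14.47
tcp_pos: [0.4256, -0.2844, 0.2183]
orientation: [[-0.947, 0.321, -0.004], [0.321, 0.947, 0.002], [0.004, 0.001, -1.0]]
wrist_force: [1.0, 0.1, -2.4]
grip_width: 0.0505
gripper_force: 63.0
```

send_rows:
  commands: "0 0 -3 0;0 0 -2.5 0;0 0 -1.5 0;0 0 0 0;0 0 0 0"

```text
time: 14.88
tcp_pos: [0.427, -0.2854, 0.2887]
orientation: [[-0.947, 0.321, 0.0], [0.321, 0.947, -0.001], [-0.001, -0.001, -1.0]]
wrist_force: [-0.2, 0.7, -3.4]
grip_width: 0.0501
gripper_force: 63.2
```

send_rows:
  commands: "-0.3 1.5 0 0;-0.5 2.6 0 0;-0.6 3.1 0 0;-0.6 3.1 0 0;-0.6 3.1 0 0"

```text
time: 15.3
tcp_pos: [0.4935, -0.1651, 0.2855]
orientation: [[-0.947, 0.322, -0.005], [0.322, 0.947, 0.002], [0.006, 0.0, -1.0]]
wrist_force: [1.0, -0.2, -2.5]
grip_width: 0.0504
gripper_force: 63.3
```

send_rows:
  commands: "-0.6 3.1 0 0;-0.6 3.1 0 0;-0.6 3.1 0 0;-0.6 3.1 0 0;-0.6 2.6 0 0"

```text
time: 15.72
tcp_pos: [0.5702, -0.0321, 0.2852]
orientation: [[-0.947, 0.32, -0.006], [0.32, 0.947, 0.001], [0.006, -0.001, -1.0]]
wrist_force: [-0.6, -0.9, -3.0]
grip_width: 0.0506
gripper_force: 63.3
```

send_rows:
  commands: "-0.4 1.5 0 0;0 0 0 0;0 0 0 0;0 0 0 0;0 0 0 0"

```text
time: 16.13
tcp_pos: [0.579, -0.0226, 0.2879]
orientation: [[-0.947, 0.322, -0.002], [0.322, 0.947, -0.001], [0.002, -0.001, -1.0]]
wrist_force: [-0.3, 0.2, -2.4]
grip_width: 0.0509
gripper_force: 63.3
```

```bash
python3 - <<'E'
from h import *
np.set_printoptions(precision=4,suppress=True)
sc=optics.camera("scene");tp=optics.camera("top")
s=telemetry.get_state();print(s["tcp_pos"],s["time"],s["grip_width"],s["wrist_force"])
o=[]
for c in(sc,tp):
    p=s["tcp_pos"];im=cv2.resize(c["img"],None,fx=2,fy=2,interpolation=2)
    for m,col in((sil(c,PAIL,p[0],p[1],p[2]-.0997),(0,255,0)),(sil(c,STACK,.5825,-.0125,0),(255,0,0))):
        cs,_=cv2.findContours(cv2.resize((m>.5).astype(np.uint8),None,fx=2,fy=2,interpolation=0),0,1);cv2.drawContours(im,cs,-1,col,1)
    u=proj(c,(.5825,-.0125,.15)).astype(int)*2;o.append(cv2.resize(im[u[1]-90:u[1]+90,u[0]-70:u[0]+70],(400,514)))
cv2.imwrite("pics/g4.png",np.hstack(o))
E
```

```text
[ 0.5794 -0.0226  0.2886] 16.2333 0.0507692146905685 [ 1.338   0.2738 -2.0073]
```

View pics/g4.png

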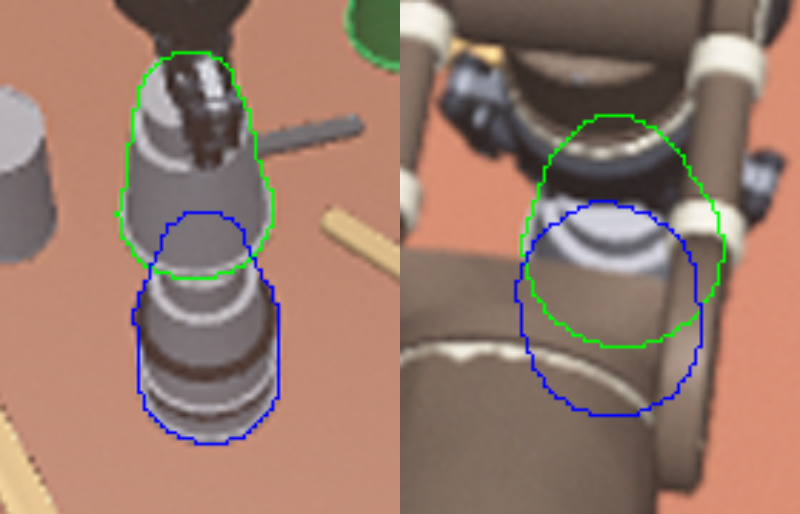

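The green outline (held pail) and the blue one (stack) both match the image. The pail is about 10 mm short in y, so I'll correct that and lower to 10 mm above the ring.

send_rows:
  commands: "0 0.5 0 0;0 0.56 0 0;0 0 0 0;0 0 0 0;0 0 0 0"

```text
time: 16.65
tcp_pos: [0.5834, -0.0112, 0.2888]
orientation: [[-0.947, 0.321, 0.0], [0.321, 0.947, -0.0], [-0.0, -0.0, -1.0]]
wrist_force: [-0.3, -0.0, -2.0]
grip_width: 0.0506
gripper_force: 63.3
```

send_rows:
  commands: "0 0 0.6 0;0 0 1 0;0 0 1 0;0 0 1 0;0 0 0.5 0"

```text
time: 17.07
tcp_pos: [0.5818, -0.0113, 0.2448]
orientation: [[-0.947, 0.321, -0.004], [0.321, 0.947, 0.0], [0.004, -0.001, -1.0]]
wrist_force: [-0.8, 0.0, -2.3]
grip_width: 0.0506
gripper_force: 63.3
```

send_rows:
  commands: "0 0 1 0;0 0 1 0;0 0 1 0;0 0 0.5 0;0 0 0 0"

```text
time: 17.48
tcp_pos: [0.582, -0.0113, 0.2106]
orientation: [[-0.947, 0.321, -0.004], [0.321, 0.947, 0.0], [0.004, -0.001, -1.0]]
wrist_force: [-0.4, -0.9, -2.1]
grip_width: 0.0507
gripper_force: 63.3
```

send_rows:
  commands: "0 -0.1 0.5 0;0 0 0.5 0;0 0 0.4 0;0 0 0.2 0;0 0 0 0"

```text
time: 17.9
tcp_pos: [0.5826, -0.0123, 0.1962]
orientation: [[-0.947, 0.321, -0.001], [0.321, 0.947, 0.0], [0.001, -0.0, -1.0]]
wrist_force: [0.4, 0.7, -3.0]
grip_width: 0.0508
gripper_force: 63.3
```

send_rows:
  commands: "0 0 0 0;0 0 0 0;0 0 0.1 0;0 0 0.1 0;0 0 0 0"

```text
time: 18.32
tcp_pos: [0.583, -0.0123, 0.1947]
orientation: [[-0.947, 0.321, -0.0], [0.321, 0.947, 0.0], [0.0, -0.0, -1.0]]
wrist_force: [-0.2, -0.2, -3.3]
grip_width: 0.0508
gripper_force: 63.3
```

send_rows:
  commands: "0 0 0.1 0;0 0 0.1 0;0 0 0 0;0 0 0 0;0 0 0 0"

```text
time: 18.73
tcp_pos: [0.583, -0.0123, 0.1928]
orientation: [[-0.947, 0.321, -0.0], [0.321, 0.947, 0.0], [0.0, 0.0, -1.0]]
wrist_force: [0.9, -0.4, -1.8]
grip_width: 0.0507
gripper_force: 63.3
```

Now down to the expected contact, at about TCP 0.188.

send_rows:
  commands: "0 0 0.1 0;0 0 0.1 0;0 0 0.1 0;0 0 0 0;0 0 0 0"

```text
time: 19.15
tcp_pos: [0.5829, -0.0123, 0.1896]
orientation: [[-0.947, 0.321, -0.0], [0.321, 0.947, 0.0], [0.0, -0.0, -1.0]]
wrist_force: [0.2, 0.3, -2.4]
grip_width: 0.0511
gripper_force: 63.3
```

send_rows:
  commands: "0 0 0.1 0;0 0 0.1 0;0 0 0 0;0 0 0 0;0 0 0 0"

```text
time: 19.57
tcp_pos: [0.5835, -0.0124, 0.1887]
orientation: [[-0.947, 0.321, 0.001], [0.321, 0.947, -0.0], [-0.001, 0.0, -1.0]]
wrist_force: [-0.4, 1.0, 3.5]
grip_width: 0.0507
gripper_force: 64.0
```

send_rows:
  commands: "0 0 0.1 0;0 0 0.1 0;0 0 0 0;0 0 0 0;0 0 0 0"

```text
time: 19.98
tcp_pos: [0.5834, -0.0123, 0.1861]
orientation: [[-0.947, 0.321, 0.001], [0.321, 0.947, -0.0], [-0.001, 0.0, -1.0]]
wrist_force: [0.4, -0.1, 5.0]
grip_width: 0.0509
gripper_force: 64.1
```

send_rows:
  commands: "0 0 0.1 0;0 0 0.1 0;0 0 0.1 0;0 0 0 0;0 0 0 0"

```text
time: 20.4
tcp_pos: [0.5834, -0.0124, 0.183]
orientation: [[-0.947, 0.321, 0.001], [0.321, 0.947, -0.0], [-0.001, 0.0, -1.0]]
wrist_force: [-0.8, 0.8, 5.0]
grip_width: 0.0506
gripper_force: 64.2
```

send_rows:
  commands: "0 0 0.1 0;0 0 0.1 0;0 0 0.1 0;0 0 0 0;0 0 0 0"

```text
time: 20.82
tcp_pos: [0.5834, -0.0124, 0.1801]
orientation: [[-0.947, 0.321, 0.001], [0.321, 0.947, -0.0], [-0.001, 0.0, -1.0]]
wrist_force: [-1.1, 1.4, 5.6]
grip_width: 0.051
gripper_force: 64.2
```

```bash
python3 - <<'E'
from h import *
np.set_printoptions(precision=4,suppress=True)
sc=optics.camera("scene")
s=telemetry.get_state();print(s["tcp_pos"],s["time"],s["grip_width"],s["wrist_force"])
im=cv2.resize(sc["img"],None,fx=8,fy=8,interpolation=2)
for z,r in((.080,.045),(.085,.045),(.040,.045),(0,.045)):
    for a in np.linspace(0,2*np.pi,400):
        u=(proj(sc,(.583+r*np.cos(a),-.0125+r*np.sin(a),z))+.5)*8; cv2.circle(im,tuple(u.astype(int)),0,(0,255,0) if z!=.085 else (0,255,255),1)
u=(proj(sc,(.583,-.0125,.09))*8).astype(int)
cv2.imwrite("pics/g5.png",np.hstack([im[u[1]-200:u[1]+250,u[0]-190:u[0]+190],cv2.resize(sc["img"],None,fx=8,fy=8,interpolation=2)[u[1]-200:u[1]+250,u[0]-190:u[0]+190]]))
E
```

```text
[ 0.5834 -0.0124  0.1801] 20.8667 0.050595448505699345 [-0.8081  0.0619  6.0465]
```

View pics/g5.png

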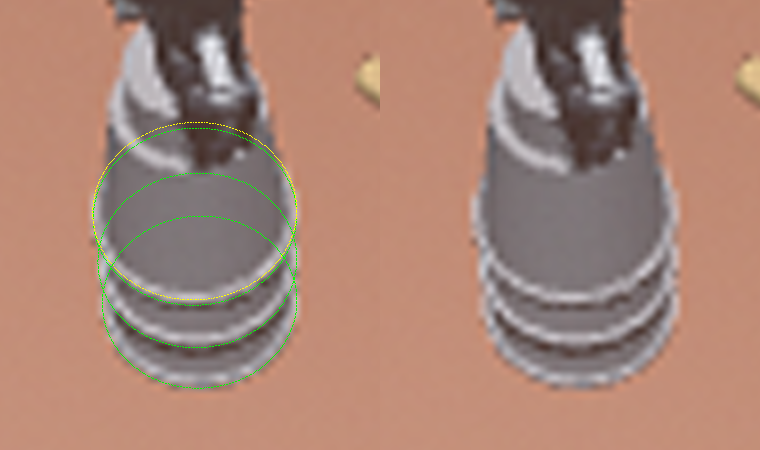

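In the picture the front edges of the rims are at crop rows 298, 342 and 384, so the steps are equal. I'll release and retreat straight up.

send_rows:
  commands: "0 0 0 0;0 0 0 0;0 0 0 0;0 0 0 0;0 0 0 0"
  fingers: 0

```text
time: 21.28
tcp_pos: [0.5827, -0.0123, 0.1792]
orientation: [[-0.947, 0.321, -0.001], [0.321, 0.947, 0.0], [0.001, -0.0, -1.0]]
wrist_force: [0.2, 0.1, -0.1]
grip_width: 0.0852
gripper_force: 0.0
```

send_rows:
  commands: "0 0 0 0;0 0 0 0;0 0 -0.5 0;0 0 -1 0;0 0 -2 0"

```text
time: 21.7
tcp_pos: [0.5812, -0.0121, 0.2133]
orientation: [[-0.947, 0.321, -0.005], [0.321, 0.947, 0.0], [0.005, -0.001, -1.0]]
wrist_force: [-0.9, 0.4, 0.2]
grip_width: 0.0854
gripper_force: 0.0
```

send_rows:
  commands: "0 0 -3 0;0 0 -3 0;0 0 -2 0;1.5 3 0 0;1.5 3 0 0"

```text
time: 22.12
tcp_pos: [0.5759, 0.0535, 0.299]
orientation: [[-0.946, 0.325, 0.007], [0.325, 0.946, -0.0], [-0.007, 0.002, -1.0]]
wrist_force: [0.1, 1.6, 0.1]
grip_width: 0.0855
gripper_force: 0.0
```

send_rows:
  commands: "1.5 3 0 0;1.5 3 0 0;1.5 3 0 0;0 0 0 0;0 0 0 0"

```text
time: 22.53
tcp_pos: [0.5601, 0.1554, 0.296]
orientation: [[-0.948, 0.318, 0.002], [0.318, 0.948, -0.0], [-0.002, 0.0, -1.0]]
wrist_force: [0.5, 0.5, -0.1]
grip_width: 0.0854
gripper_force: 0.0
```

```bash
python3 - <<'E'
from h import *
sc=optics.camera("scene");tp=optics.camera("top")
s=telemetry.get_state();print(s["tcp_pos"],s["time"])
R=[(sc,(225,182,262,240)),(tp,(225,140,275,206))]
print(fit(R[:1],off(PAIL,0)+off(PAIL,40)+off(PAIL,80),(.583,-.0125,0)),fit(R[:1],off(PAIL,40)+off(PAIL,80)+PAIL,(.583,-.0125,0),1))
cv2.imwrite("pics/g6.png",np.hstack([cv2.resize(sc["img"][165:315,205:385],(400,333),interpolation=2),cv2.resize(sc["img"][180:243,208:284],(400,333),interpolation=2)]))
E
```

```text
[0.5604003  0.15341487 0.29553516] 22.6333
(array([ 0.5827868 , -0.01153925]), np.float64(150.03921568627447), [np.float64(1101.0)]) (array([ 0.58362282, -0.0113455 ,  0.00146198]), np.float64(149.8235294117647), [np.float64(1101.0)])
```

View pics/g6.png

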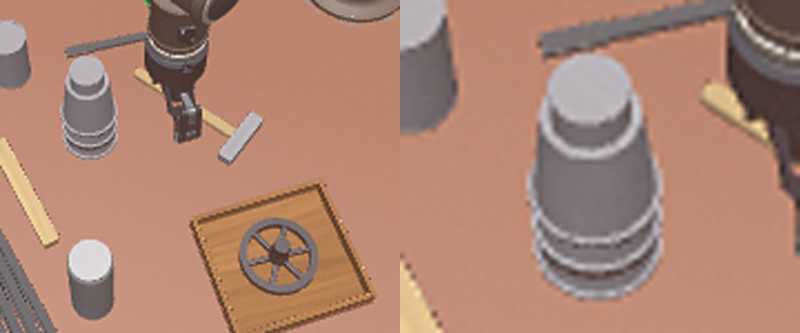

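The pail stands upright on the stack with even steps (crop 590,200), the wheel is flat in the tray (278,257), and the gripper is clear.

```bash
python3 -c "
from station import env
print(env.sign_off())"
```

```text
the job is handed in; nothing more can be done
None
```

The job is handed in; no verdict was returned. In the last picture the wheel lies flat in the tray, and the pail stands upright on the stack at about the 40 mm step, released, after about 23 s of the 56 s allowed.

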